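# Clamp a pen blank in the cam clamp

## Task

Lay the red hardwood pen blank lengthways and centrally in the bed of the cam clamp, down on its two rests between the brass-faced fence and the open jaw. Then turn the red cam knob clockwise until the jaw's sprung roller drops into the notch of the cam and the jaw holds the blank square against the fence, and let go.

Things in the scene. Friction and masses are not known exactly. Their poses are not given: they have to be found in the camera images.
- red_centre (a point): Centre of the loose red hardwood blank, a square bar 20 x 128 x 20 mm (about 35 g) lying on the bench. y axis = its length, z up. Two loose 20 mm square blanks of other colours (dark brown 122 mm, pale 136 mm long) lie beside it, about 75 mm from one to the next; which lies where changes.
- bed_centre (a point): Point fixed on the cam clamp (fixed on the bench; grey base plate 140 x 250 x 8 mm): the blank's centre once clamped, 30 mm above the bench. y axis = length of the bed, x = closing direction of the jaw, z up. The blank lies on two rests (25 mm long, at y = -45 and +45 mm, tops 20 mm above the bench); between them is a 65 mm gap for fingers, nothing there over 17 mm above the bench.
- fence (a point): Middle of the fence's brass face line, bed x = +10 mm, 30 mm above the bench; same axes as bed_centre. The fence is two dark blocks beside the rests (tops 35 mm above the bench), fixed.
- jaw_face (a point): Middle of the line of the sprung jaw's two brass pads, 30 mm above the bench; moves with the blue jaw, same axes as bed_centre. Pads stand beside the rests opposite the fence blocks (tops 34 mm above the bench). With the jaw open the face is at bed x = -24 mm: the open bed is 34 mm wide.
- knob_grip (a point): Grip point of the red cam knob on its vertical axis (bed x = -10, y = +130 mm), 47.5 mm above the bench. The knob is a bar 60 x 15 x 24 mm, length along this point's x, from 33.5 to 57.5 mm above the bench. Under it the cam plate, radius 34 mm, top 24.5 mm above the bench, turns with it and has one V notch; a white line on the knob's -x end points the same way as the notch.
- cam_knob (a joint): Cam knob angle in rad, growing clockwise from above; 0 = notch and white line face the roller (towards the bed's -x). Starts between -1.35 and -0.85, jaw held open by the rim; the roller begins to fall at about -0.6. Past 0 it lifts out again; stops at -1.6 and 0.9. Friction 0.04 N m; the spring centres the knob once the roller is in the notch.
- jaw (a joint): Travel in m of the blue jaw towards the fence (+x of the bed); its steel roller rides on the cam at the knob's -x side. 0 = held open by the rim, about 0.014 = closed on the 20 mm blank, about 0.0187 = roller at the bottom of the notch with an empty bed. A spring alone shuts it, with 6 to 9 N, when the notch comes round.

How it is judged:
By the outcome, as a careful person would: the job done as asked, in the order asked, and still so for the second after the job is handed in, with the robot touching nothing.
It also fails if it takes over 48 s, if anything falls off the work surface, if the arm or the gripper's body presses on something with over 40 N, if the wrist force passes 120 N, or if a joint passes its speed limit or range.

## Robot

A 7-joint arm with a two-finger parallel gripper is mounted at the origin on a cart in front of the work surface, level with it; the furniture and walls round the work are solid. World frame = base frame: x ahead of the robot, y to its left, z up, the work surface at z = 0. Lengths are in m, angles in rad, forces in N, time in s.
With the tool pointing down it reaches from about 0.4 to 0.85 m from the base axis. Payload 4.4 kg.
Tool frame: the origin (TCP) lies midway between the tips of the shut fingers; the grasp point (between the pads) lies grasp_offset behind it (grasp_offset is the distance from the TCP to the grasp point, in m); z points along the fingers, y is the direction in which the jaws open and shut (so a half turn about z gives the same grasp; the last joint's range is limited). The gripper opens to 94 mm and grips with 3 to 60 N. Pads are 16 mm wide; open, the fingers measure 119 mm over their backs; the gripper's body (75 mm by 177 mm) begins 78 mm behind the grasp point.
Start: joints at [-1.186, 0.628, 0.038, 1.517, -0.027, 0.996, -0.02], TCP at [0.283, 0.585, 0.205] pointing down, gripper open.
Joint ranges: [-3.06, 3.06], [-0.37, 2.12], [-1.25, 1.32], [0.18, 2.47], [-1.1, 4.24], [0.23, 1.98], [-2.94, 2.94]. Speed limits (rad/s): [2.57, 2.57, 3.14, 3.14, 3.14, 3.14, 3.14].

## Interface

Orientations are given as [roll, pitch, yaw] about the fixed x, y, z axes, in that order (R = Rz(yaw) Ry(pitch) Rx(roll)).
In Python, from plant import read_state, get_image, get_calibration, close_job, grasp_offset gives the robot as it stands. The module is installed in compiled form; this text tells all that it offers.
- The arm moves only by the shell command python3 -m crank 'ROWS' [FORCE]. ROWS is JSON, a list of rows, each a list of 3 entries, a list of its own where there are three numbers: the shift along the tool's x, y, z in units of 25 mm (1.0 is 25 mm), then the turn, a rotation vector about the tool's x, y, z in units of 5 degrees (1.0 is 5 degrees), then the closure, from -1 (fully open) to 1 (shut). In form: [[[tx, ty, tz], [ax, ay, az], jaw], ...]. A call has 1 to 20 rows; each row shifts and turns the pose as measured when the row begins, along the tool's axes as they then stand; what a row does not reach is not made up. A row lasts 1/10 s, in which the tool goes at most 50 mm and 8.59 degrees, less where a joint would pass 70% of its speed; a pose out of reach is approached as far as the arm can. A call is refused whole if a number of a shift passes 1 or a number of a turn 1, either way. A call with a gripper value outside its range is refused whole. The fingers move at their own pace and stop on an object; FORCE is the grip in N (left out, the last holds). Time passes only in rows, so rows that do not move let the fingers close. It gives the time, the measured TCP pose, the force and the opening at its end, in the units of the state.
- read_state(): the state, without advancing time (a new reading comes with each control period).
- get_image(name): name is "scene" or "top" or "wrist"; returns the picture (384x512x3 uint8, red, green, blue); there is no depth.
- get_calibration(name): a dict with "fx", "fy", "cx", "cy" (pixels), "extrinsics" (4x4, takes a point from camera to world coordinates). Camera axes: x right, y up, looking along -z (the intrinsics and any distortion apply to the point x, -y, -z); pixel columns grow to the right and rows downward; lengths in m; the calibration is good to about 2 mm. A picture is of the moment at which its call begins: read the wrist's pose just before it. get_calibration takes no time and is no camera call; for the wrist camera it gives the pose at the moment of the call.
- close_job(): hands the job in, once; it reports no verdict.
The state is a dict: "time": time; "qpos": joint angles; "dq": joint speeds; "joint_torque": joint torques, N m; "tool_pos": TCP position; "eef_rot": TCP orientation; "ft_force": force on the tool from outside, world axes, zero at the start; "ft_torque": the same for the moment, N m; "finger_gap": opening from 0.0 (shut) to 1.0 (fully open).
Only numpy, scipy, OpenCV 4.12 (cv2) and the standard library are available. Lean on these libraries where they do the work, as an engineer would, in place of code of your own. Each camera call takes 0.05 s, during which the arm holds its last target.

## Working session

There is one attempt and no reset: what is moved stays moved. The work goes in short steps, Python scripts to look and compute and a shell command to move; the robot and the scene stay as the last step left them, time stands still between calls to the robot, and variables do not carry over. Pictures are saved under pics/ and viewed, and the job is handed in when it is done.

```bash
mkdir -p pics; ls
python3 - <<'E'
from plant import *
import cv2, numpy as np
np.set_printoptions(precision=4,suppress=True)
s=read_state()
print({k:np.round(v,3).tolist() if not isinstance(v,dict) else v for k,v in s.items()}, grasp_offset() if callable(grasp_offset) else grasp_offset)
for n in ["scene","top","wrist"]:
    im=get_image(n); cv2.imwrite(f"pics/{n}0.png",im[:,:,::-1])
    c=get_calibration(n); print(n,{k:(np.round(v,4)) for k,v in c.items()})
E
```

```text
pics
{'time': 0.0, 'qpos': [-1.186, 0.629, 0.038, 1.518, -0.027, 0.996, -0.02], 'dq': [-0.0, -0.0, 0.001, -0.001, 0.002, 0.001, 0.002], 'joint_torque': [-0.0, -54.972, 1.143, -18.663, -0.052, 0.024, 0.0], 'tool_pos': [0.283, 0.584, 0.205], 'eef_rot': [-3.14, 0.0, 2.691], 'ft_force': [-0.135, -0.04, 0.343], 'ft_torque': [0.017, 0.009, 0.008], 'finger_gap': 1.004} 0.0188
scene {'fx': np.float64(370.3464), 'fy': np.float64(370.3464), 'cx': np.float64(250.5027), 'cy': np.float64(184.7179), 'extrinsics': array([[ 0.3153,  0.8226, -0.4731,  0.1028],
       [-0.949 ,  0.271 , -0.1614, -0.2697],
       [-0.0045,  0.4999,  0.8661,  0.8007],
       [ 0.    ,  0.    ,  0.    ,  1.    ]])}
top {'fx': np.float64(389.05), 'fy': np.float64(389.05), 'cx': np.float64(261.7272), 'cy': np.float64(192.1566), 'extrinsics': array([[-0.0086,  0.9972, -0.0748,  0.4147],
       [-0.9992, -0.0058,  0.0386, -0.1041],
       [ 0.0381,  0.0751,  0.9965,  0.915 ],
       [ 0.    ,  0.    ,  0.    ,  1.    ]])}
wrist {'fx': np.float64(281.7485), 'fy': np.float64(281.7485), 'cx': np.float64(259.4221), 'cy': np.float64(194.4183), 'extrinsics': array([[ 0.4372, -0.8708, -0.2248,  0.2178],
       [ 0.8994,  0.423 ,  0.1106,  0.6162],
       [-0.0012, -0.2505,  0.9681,  0.383 ],
       [ 0.    ,  0.    ,  0.    ,  1.    ]])}
```

View pics/scene0.png

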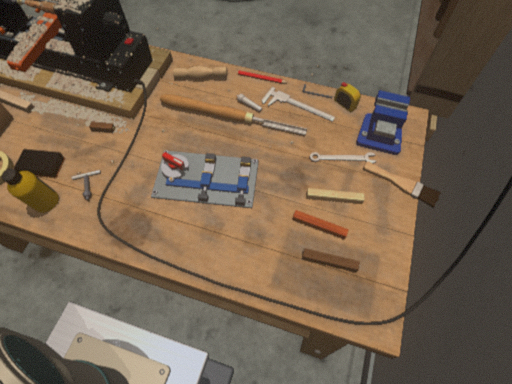

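View pics/top0.png

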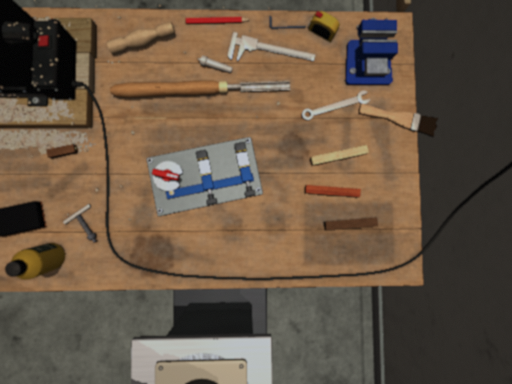

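View pics/wrist0.png

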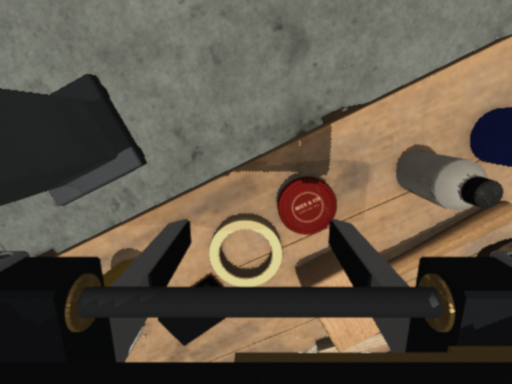

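```bash
cat > h.py <<'E'
from plant import *
import cv2, numpy as np
np.set_printoptions(precision=4,suppress=True)
def ray(c,uv):
    E=np.array(c["extrinsics"]); d=np.array([(uv[0]-c["cx"])/c["fx"],-(uv[1]-c["cy"])/c["fy"],-1.0])
    d=E[:3,:3]@d; return E[:3,3],d/np.linalg.norm(d)
def onz(c,uv,z):
    o,d=ray(c,uv); return o+d*(z-o[2])/d[2]
def tri(*cu):
    A=np.zeros((3,3));b=np.zeros(3);L=[]
    for c,uv in cu:
        o,d=ray(c,uv);P=np.eye(3)-np.outer(d,d);A+=P;b+=P@o;L.append((o,d))
    X=np.linalg.solve(A,b)
    return X,[round(float(np.linalg.norm((np.eye(3)-np.outer(d,d))@(X-o))),4) for o,d in L]
def proj(c,X):
    E=np.array(c["extrinsics"]);p=E[:3,:3].T@(np.array(X)-E[:3,3]);return np.array([c["cx"]+c["fx"]*p[0]/-p[2],c["cy"]-c["fy"]*p[1]/-p[2]])
def red(im):
    h=cv2.cvtColor(im,cv2.COLOR_RGB2HSV);return (((h[...,0]<9)|(h[...,0]>172))&(h[...,1]>150)&(h[...,2]>80)).astype(np.uint8)
def blobs(m,amin=30):
    cs,_=cv2.findContours(m,cv2.RETR_EXTERNAL,cv2.CHAIN_APPROX_NONE)
    return [(cv2.contourArea(c),cv2.minAreaRect(c),c) for c in cs if cv2.contourArea(c)>amin]
E
python3 - <<'E'
from h import *
for n,(x0,x1,y0,y1) in {"top":(140,270,130,220),"scene":(145,265,140,215)}.items():
    im=cv2.imread(f"pics/{n}0.png"); 
    cv2.imwrite(f"pics/{n}0z.png",cv2.resize(im[y0:y1,x0:x1],None,fx=6,fy=6,interpolation=cv2.INTER_CUBIC))
    for a,r,c in blobs(red(im[:,:,::-1].copy())): print(n,a,r)
E
```

```text
top 344.5 ((332.47821044921875, 190.79469299316406), (53.52003860473633, 7.571847915649414), 4.23639440536499)
top 93.5 ((165.19998168945312, 174.1000213623047), (25.491172790527344, 9.838699340820312), 26.56505012512207)
top 71.5 ((43.0, 40.0), (10.0, 8.0), 90.0)
top 307.0 ((213.00823974609375, 19.845043182373047), (6.640974521636963, 56.103145599365234), 88.63607025146484)
scene 83.0 ((170.50001525878906, 160.50001525878906), (21.21320343017578, 8.485280990600586), 45.0)
scene 138.0 ((259.47607421875, 76.11573791503906), (44.134246826171875, 4.153414726257324), 11.689370155334473)
```

View pics/top0z.png

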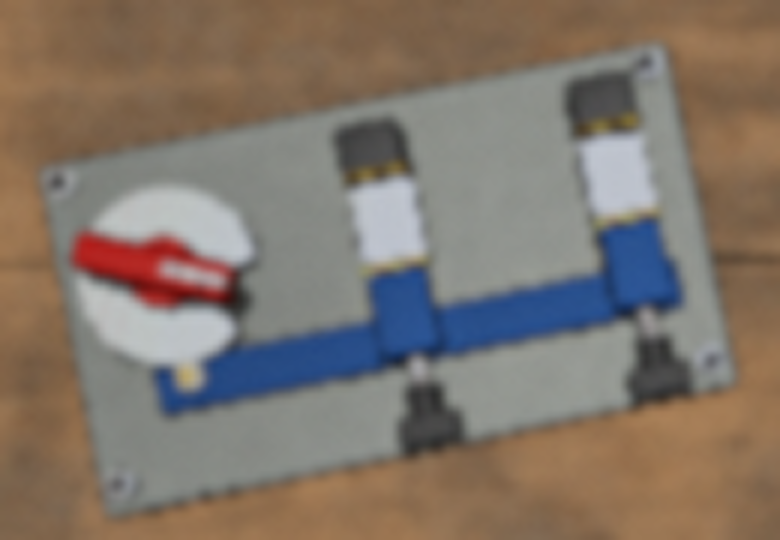

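View pics/scene0z.png

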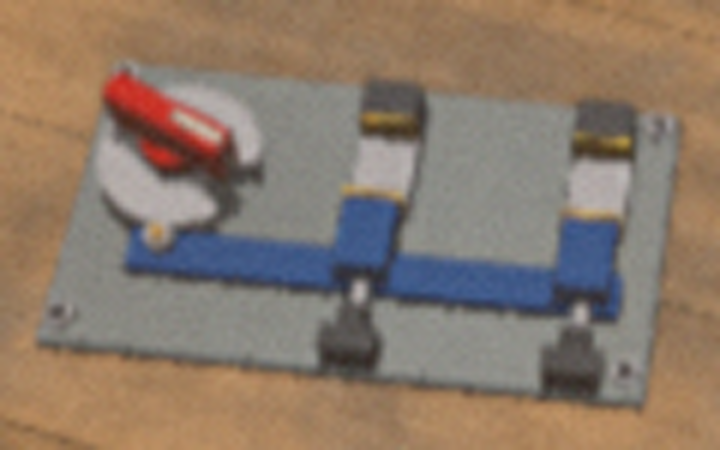

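Run:
```python
from h import *
T=get_calibration("top");S=get_calibration("scene")
P=lambda x,y:(140+(x+.5)/6-.5,130+(y+.5)/6-.5)
Q=lambda x,y:(145+(x+.5)/6-.5,140+(y+.5)/6-.5)
tc=[(42,170),(660,45),(737,382),(110,515)]
W=np.array([onz(T,P(*p),0.008) for p in tc]);print(W)
sc=[(120,65),(682,115),(643,407),(37,345)]
print(np.array([onz(S,Q(*p),0.008) for p in sc]))
for a in (W,):
  d=a[0]-a[1];print(np.degrees(np.arctan2(d[1],d[0])),np.linalg.norm(d)); d=a[3]-a[2];print(np.degrees(np.arctan2(d[1],d[0])),np.linalg.norm(d))
# brass fence lines, rest centres
for n,a,b in [("fenceL",(380,172),(390,133)),("fenceR",(608,127),(602,152)),("rollr",(188,377),(157,235)),("jawL",(395,268),(373,190)),("jawR",(628,220),(588,213))]:
  print(n,tri((T,P(*a)),(S,Q(*b))), onz(T,P(*a),.034))
print("knob",onz(T,P(158,268),.0575),onz(S,Q(168,123),.0575),tri((T,P(158,268)),(S,Q(168,123))))
im=cv2.cvtColor(cv2.imread("pics/scene0.png"),cv2.COLOR_BGR2HSV);print(im[224,315:325])
m=((im[...,0]<10)&(im[...,1]>150)&(im[...,2]>80)).astype(np.uint8)
for a,r,c in blobs(m): print(a,r[0],r[1],r[2])
print("red top",onz(T,(332.5,190.8),.02), onz(T,(305.5,189),.02),onz(T,(359.5,193),.02))
```

```text
[[ 0.5643  0.1284  0.008 ]
 [ 0.6134 -0.1117  0.008 ]
 [ 0.4802 -0.1409  0.008 ]
 [ 0.4304  0.1007  0.008 ]]
[[ 0.5638  0.124   0.008 ]
 [ 0.6153 -0.1166  0.008 ]
 [ 0.4774 -0.1446  0.008 ]
 [ 0.4272  0.0971  0.008 ]]
101.56015850706103 0.2450287512362928
101.65316769436295 0.24666656304213663
fenceL (array([ 0.5619, -0.0036,  0.0173]), [0.0005, 0.0005]) [ 0.5589 -0.0051  0.034 ]
fenceR (array([ 0.579 , -0.092 ,  0.0199]), [0.0009, 0.0009]) [ 0.576  -0.0915  0.034 ]
rollr (array([0.4829, 0.0679, 0.0212]), [0.0011, 0.0011]) [0.4814 0.0664 0.034 ]
jawL (array([ 0.5229, -0.0123,  0.0352]), [0.0016, 0.0016]) [ 0.5223 -0.0108  0.034 ]
jawR (array([ 0.5405, -0.0996,  0.0346]), [0.0008, 0.0008]) [ 0.5403 -0.0989  0.034 ]
knob [0.5198 0.0731 0.0575] [0.5151 0.0689 0.0575] (array([0.5216, 0.0751, 0.0453]), [0.0007, 0.0007])
[[  9 186 148]
 [  9 185 154]
 [  9 186 158]
 [  8 178 158]
 [  9 186 158]
 [  8 173 158]
 [  8 174 152]
 [  9 179 155]
 [  9 175 160]
 [  9 182 160]]
270.5 (320.2481689453125, 223.3175048828125) (55.70412063598633, 7.432911396026611) 19.98310661315918
83.0 (170.50001525878906, 160.50001525878906) (21.21320343017578, 8.485280990600586) 45.0
139.0 (259.49169921875, 76.03993225097656) (44.13570022583008, 4.283039569854736) 11.768289566040039
54.5 (17.95435905456543, 63.57884216308594) (10.113258361816406, 18.93820571899414) 75.0685806274414
red top [ 0.4841 -0.3035  0.02  ] [ 0.4886 -0.2405  0.02  ] [ 0.4786 -0.3668  0.02  ]
```

```bash
python3 -m crank '[[[-0.95,-0.82,0],[0,0,0],-1],[[-0.95,-0.82,0],[0,0,0],-1],[[-0.95,-0.82,0],[0,0,0],-1],[[-0.95,-0.82,0],[0,0,0],-1],[[-0.95,-0.82,0],[0,0,0],-1],[[-0.95,-0.82,0],[0,0,0],-1],[[-0.95,-0.82,0],[0,0,0],-1],[[-0.95,-0.82,0],[0,0,0],-1],[[-0.95,-0.82,0],[0,0,0],-1],[[-0.95,-0.82,0],[0,0,0],-1],[[-0.95,-0.82,0],[0,0,0],-1],[[-0.95,-0.82,0],[0,0,0],-1],[[-0.95,-0.82,0],[0,0,0],-1],[[-0.95,-0.82,0],[0,0,0],-1],[[-0.95,-0.82,0],[0,0,0],-1],[[-0.95,-0.82,0],[0,0,0],-1]]'
```

```text
time: 1.75
tool_pos: [0.4858, 0.1104, 0.2009]
eef_rot: [-3.137, -0.004, 2.702]
ft_force: [0.8, -0.4, -0.5]
finger_gap: 1.003
```

```bash
python3 -m crank '[[[-1,-0.95,0],[0,0,0],-1],[[-1,-0.95,0],[0,0,0],-1],[[-1,-0.95,0],[0,0,0],-1],[[-1,-0.95,0],[0,0,0],-1],[[-1,-0.95,0],[0,0,0],-1],[[0,0,0],[0,0,1],-1],[[0,0,0],[0,0,1],-1],[[0,0,0],[0,0,1],-1],[[0,0,0],[0,0,1],-1],[[0,0,0],[0,0,1],-1],[[0,0,0],[0,0,1],-1],[[0,0,0],[0,0,1],-1],[[0,0,0],[0,0,1],-1],[[0,0,0],[0,0,1],-1],[[0,0,0],[0,0,1],-1],[[0,0,0],[0,0,0.5],-1],[[0,0,0],[0,0,0],-1]]'
python3 - <<'E'
from h import *
import json
c=get_calibration("wrist");im=get_image("wrist");cv2.imwrite("pics/w1.png",im[:,:,::-1])
json.dump({k:np.array(v).tolist() for k,v in c.items()},open("w1.json","w"))
print(read_state()["tool_pos"],read_state()["eef_rot"])
E
```

```text
time: 3.45
tool_pos: [0.5485, -0.0652, 0.1972]
eef_rot: [-3.128, 0.003, 1.736]
ft_force: [0.1, 0.3, -0.2]
finger_gap: 1.0
[ 0.5485 -0.0652  0.1972] [-3.1284  0.0029  1.7371]
```

View pics/w1.png

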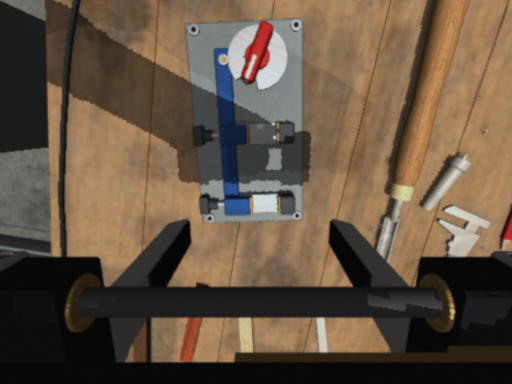

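```bash
python3 -m crank '[[[0,-1,0],[0,0,0],-1],[[0,-1,0],[0,0,0],-1],[[0,-1,0],[0,0,0],-1],[[0,0,0],[0,0,0],-1]]'
python3 - <<'E'
from h import *
import json
c=get_calibration("wrist");im=get_image("wrist");cv2.imwrite("pics/w2.png",im[:,:,::-1])
json.dump({k:np.array(v).tolist() for k,v in c.items()},open("w2.json","w"))
print(read_state()["tool_pos"],read_state()["eef_rot"])
a=cv2.imread("pics/w1.png")[15:230,180:315];b=im[15:230,230:375,::-1]
for n,i in(("1",a),("2",b)): cv2.imwrite(f"pics/w{n}z.png",cv2.resize(i[:105],None,fx=5,fy=5,interpolation=cv2.INTER_CUBIC));cv2.imwrite(f"pics/w{n}zb.png",cv2.resize(i[95:],None,fx=5,fy=5,interpolation=cv2.INTER_CUBIC))
E
```

```text
time: 3.9
tool_pos: [0.4722, -0.0777, 0.1974]
eef_rot: [-3.128, 0.003, 1.744]
ft_force: [0.3, 0.5, 0.4]
finger_gap: 1.002
[ 0.4744 -0.0773  0.1976] [-3.1302  0.0033  1.7443]
```

View pics/w1z.png

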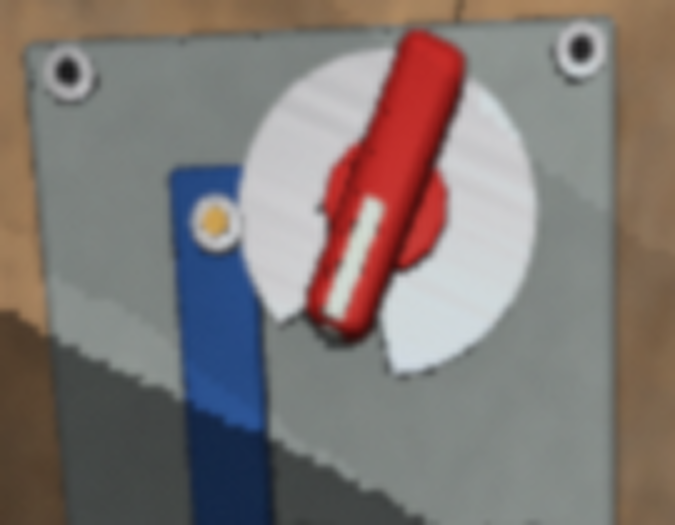

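View pics/w1zb.png

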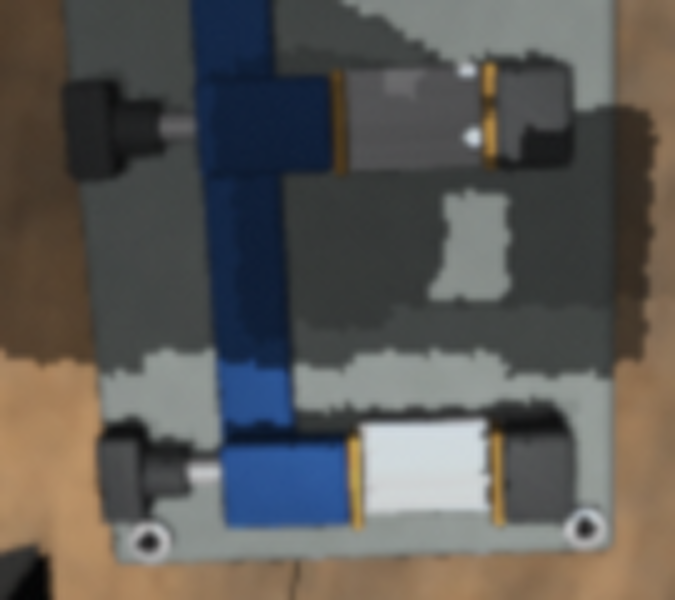

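View pics/w2z.png

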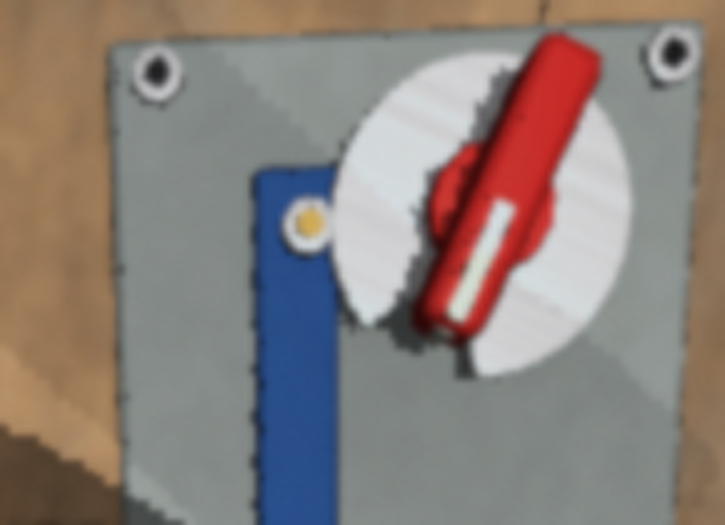

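View pics/w2zb.png

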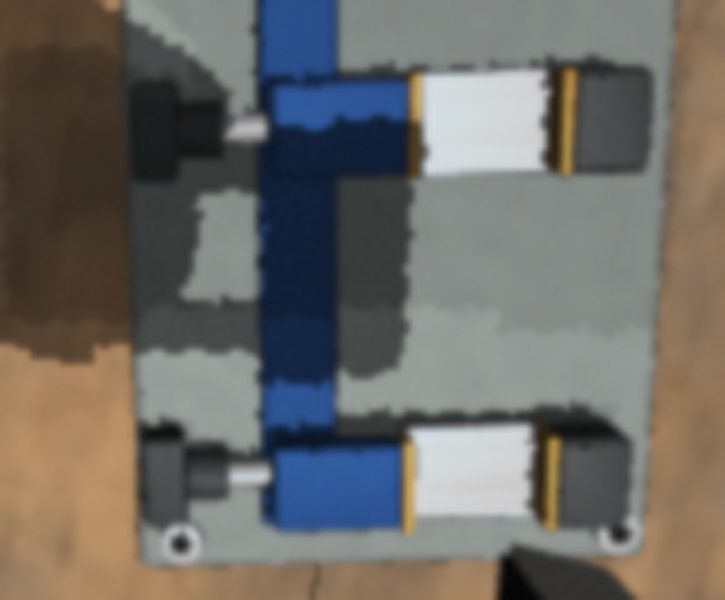

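```bash
cat > m.py <<'E'
from h import *
import json
A=json.load(open("w1.json"));B=json.load(open("w2.json"))
t=lambda x0,y0,p:(x0+(p[0]+.5)/5-.5,y0+(p[1]+.5)/5-.5)
R={}
def f(n,p,q,b=0):
    y0=110 if b else 15
    X,e=tri((A,t(180,y0,p)),(B,t(230,y0,q)));R[n]=X;print(n,X,e[0])
f("roller",(216,222),(309,222));f("cam",(388,198),(482,202))
f("scr1",(68,72),(157,72));f("scr2",(581,48),(674,52))
f("scr3",(150,541),(180,543),1);f("scr4",(585,527),(620,533),1)
f("fA1",(496,62),(577,70),1);f("fA2",(497,165),(575,175),1)
f("fB1",(503,432),(558,437),1);f("fB2",(504,523),(556,527),1)
f("jA1",(333,72),(411,75),1);f("jA2",(335,172),(410,176),1)
f("jB1",(350,437),(405,440),1);f("jB2",(354,526),(405,531),1)
f("wl1",(374,198),(504,200));f("wl2",(335,317),(458,318))
f("kn1",(432,45),(572,50));f("kn2",(338,318),(453,325))
E
python3 m.py
```

```text
roller [0.4818 0.067  0.024 ] 0.0001
cam [0.5199 0.0782 0.0228] 0.0002
scr1 [0.4415 0.0953 0.0106] 0.0
scr2 [0.5581 0.1191 0.011 ] 0.0
scr3 [ 0.4876 -0.1326  0.0089] 0.0
scr4 [ 0.6042 -0.1079  0.0119] 0.0002
fA1 [0.5573 0.008  0.0317] 0.0005
fA2 [ 0.5617 -0.0155  0.0356] 0.0007
fB1 [ 0.5756 -0.0809  0.029 ] 0.0001
fB2 [ 0.5798 -0.1036  0.0322] 0.0001
jA1 [ 0.5195 -0.0002  0.0296] 0.0001
jA2 [ 0.5237 -0.0231  0.0333] 0.0001
jB1 [ 0.5374 -0.0883  0.0301] 0.0
jB2 [ 0.5421 -0.1112  0.0321] 0.0002
wl1 [0.5188 0.0712 0.0564] 0.0
wl2 [0.5144 0.0471 0.0576] 0.0001
kn1 [0.5259 0.1008 0.0559] 0.0002
kn2 [0.5146 0.0472 0.051 ] 0.0005
```

```bash
python3 -m crank '[[[-1,-0.13,0],[0,0,0],-1],[[-1,-0.13,0],[0,0,0],-1],[[-1,-0.13,0],[0,0,0],-1],[[-1,-0.13,0],[0,0,0],-1],[[-1,-0.13,0],[0,0,0],-1],[[-1,-0.13,0],[0,0,0],-1],[[-1,-0.13,0],[0,0,0],-1],[[-1,-0.13,0],[0,0,0],-1],[[-1,-0.13,0],[0,0,0],-1],[[-1,-0.13,0],[0,0,0],-1],[[-1,-0.13,0],[0,0,0.9],-1],[[0,0,0],[0,0,1],-1],[[0,0,0],[0,0,1],-1],[[0,0,0],[0,0,0],-1]]'
python3 - <<'E'
from h import *
import json
c=get_calibration("wrist");im=get_image("wrist");cv2.imwrite("pics/w3.png",im[:,:,::-1])
json.dump({k:np.array(v).tolist() for k,v in c.items()},open("w3.json","w"))
print(read_state()["tool_pos"],read_state()["eef_rot"])
for a,r,k in blobs(red(im)): print(a,r)
E
```

```text
time: 5.35
tool_pos: [0.5079, -0.3669, 0.1976]
eef_rot: [3.137, 0.01, 1.506]
ft_force: [0.7, -0.5, 0.6]
finger_gap: 1.001
[ 0.5079 -0.3665  0.1975] [3.1375 0.0093 1.5079]
48.5 ((238.0, 177.0), (8.0, 8.0), 90.0)
582.0 ((236.0, 100.99998474121094), (47.99999237060547, 13.999998092651367), 90.0)
```

View pics/w3.png

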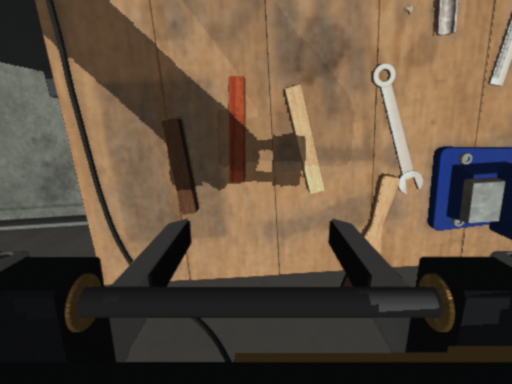

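Run:
```python
from h import *
import json
C=json.load(open("w3.json"));T=get_calibration("top");S=get_calibration("scene")
im=cv2.imread("pics/w3.png");h=cv2.cvtColor(im,cv2.COLOR_BGR2HSV)
print(h[130,215:260:3].tolist())
m=((h[...,0]<10)&(h[...,1]>165)&(h[...,2]>40)).astype(np.uint8)
m[:60]=0;m[200:]=0;m=cv2.morphologyEx(m,cv2.MORPH_CLOSE,np.ones((5,5)))
for a,r,k in blobs(m): print(a,r); 
bl=max(blobs(m));bx=cv2.boxPoints(bl[1]);print(bx)
W=np.array([onz(C,p,.02) for p in bx]);print(W, W.mean(0))
c=bl[1][0]; M=cv2.moments(m,True); 
print("tri", tri((C,c),(T,(332.5,190.8)),(S,(320.2,223.3))),tri((C,c),(T,(332.5,190.8))),onz(C,c,.02))
for i in range(4):
  d=W[(i+1)%4]-W[i];print(np.linalg.norm(d),np.degrees(np.arctan2(d[1],d[0])))
```

```text
[[15, 99, 67], [14, 108, 64], [15, 114, 67], [15, 113, 70], [15, 115, 69], [7, 183, 64], [6, 187, 56], [8, 179, 64], [8, 183, 64], [8, 187, 60], [13, 132, 60], [14, 122, 100], [15, 119, 157], [15, 118, 158], [15, 116, 163]]
1420.5 ((236.5, 129.0), (104.0, 15.0), 90.0)
[[229.  77.]
 [244.  77.]
 [244. 181.]
 [229. 181.]]
[[ 0.4811 -0.2436  0.02  ]
 [ 0.4987 -0.2448  0.02  ]
 [ 0.4886 -0.3691  0.02  ]
 [ 0.4693 -0.3678  0.02  ]] [ 0.4844 -0.3063  0.02  ]
tri (array([ 0.4845, -0.3056,  0.0148]), [0.0021, 0.0009, 0.003]) (array([ 0.4844, -0.3036,  0.0188]), [0.0003, 0.0003]) [ 0.4847 -0.3034  0.02  ]
0.017588237524401414 -3.787961511454824
0.12473647928008166 -94.63952239181566
0.019306214992284354 176.1085894633884
0.12473899251628133 84.57120571995085
```

```bash
python3 -m crank '[[[0.8,-0.36,0.5],[-0.1,0,0.15],0],[[0.8,-0.36,0.5],[0,0,0],0],[[0.8,-0.36,0.5],[0,0,0],0],[[0,0,1],[0,0,0],0],[[0,0,1],[0,0,0],0],[[0,0,0.5],[0,0,0],0],[[0,0,0],[0,0,0],0]]' 30
python3 - <<'E'
from h import *
import json
c=get_calibration("wrist");im=get_image("wrist");cv2.imwrite("pics/w4.png",im[:,:,::-1])
json.dump({k:np.array(v).tolist() for k,v in c.items()},open("w4.json","w"))
s=read_state();print(s["tool_pos"],s["eef_rot"],s["finger_gap"])
E
```

```text
time: 6.1
tool_pos: [0.4919, -0.302, 0.0943]
eef_rot: [3.122, 0.01, 1.518]
ft_force: [0.4, 0.0, 1.0]
finger_gap: 0.504
[ 0.4923 -0.3023  0.0951] [3.1206 0.0105 1.5176] 0.4996070587588808
```

View pics/w4.png

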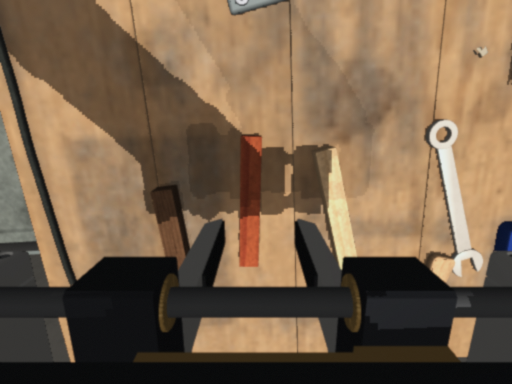

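```bash
python3 -m crank '[[[-0.12,-0.31,0.4],[0.24,0.12,0.27],0],[[0,0,0.4],[0,0,0],0],[[0,0,0.2],[0,0,0],0],[[0,0,0],[0,0,0],0]]'
python3 - <<'E'
from h import *
import json
C=json.load(open("w4.json"))
for p in [(243,135),(262,135),(240,266),(258,266)]: print(onz(C,p,.02))
s=read_state();print(s["tool_pos"],s["eef_rot"],s["finger_gap"])
E
```

```text
time: 6.55
tool_pos: [0.4859, -0.3075, 0.0705]
eef_rot: [3.139, 0.002, 1.493]
ft_force: [0.1, 0.7, -0.3]
finger_gap: 0.501
[ 0.4822 -0.2413  0.02  ]
[ 0.4988 -0.2422  0.02  ]
[ 0.4704 -0.3681  0.02  ]
[ 0.4883 -0.3693  0.02  ]
[ 0.4859 -0.3075  0.0705] [3.1387 0.0017 1.4926] 0.5012107440845208
```

```bash
python3 -m crank '[[[0.09,-0.03,0.7],[0,0,0],0],[[0,0,0.7],[0,0,0],0],[[0,0,0.7],[0,0,0],0],[[0,0,0.4],[0,0,0],0],[[0,0,0],[0,0,0],0]]'
```

```text
time: 7.05
tool_pos: [0.4874, -0.3066, 0.0076]
eef_rot: [3.134, 0.004, 1.493]
ft_force: [-1.0, 0.5, -0.0]
finger_gap: 0.502
```

```bash
python3 -m crank '[[[0.05,-0.06,0.13],[0,0,0],0],[[0,0,0],[0,0,0],1],[[0,0,0],[0,0,0],1],[[0,0,0],[0,0,0],1],[[0,0,0],[0,0,0],1],[[0,0,0],[0,0,0],1]]' 30
```

```text
time: 7.65
tool_pos: [0.4875, -0.3064, 0.0069]
eef_rot: [3.13, 0.006, 1.493]
ft_force: [0.4, 0.3, -0.5]
finger_gap: 0.201
```

```bash
python3 -m crank '[[[0,0,-0.6],[0,0,0],1],[[0,0,-1],[0,0,0],1],[[0,0,-1],[0,0,0],1],[[0,0,-1],[0,0,0],1],[[0,0,0],[0,0,0],1]]'
python3 - <<'E'
from h import *
for n in ["wrist","top"]:
    im=get_image(n);cv2.imwrite(f"pics/{n}5.png",im[:,:,::-1])
s=read_state();print(s["tool_pos"],s["eef_rot"],s["finger_gap"])
E
```

```text
time: 8.15
tool_pos: [0.4863, -0.306, 0.1033]
eef_rot: [3.13, 0.006, 1.492]
ft_force: [0.5, -1.2, -0.4]
finger_gap: 0.196
[ 0.4848 -0.3045  0.1004] [3.1345 0.0032 1.4922] 0.19951102387298683
```

View pics/wrist5.png

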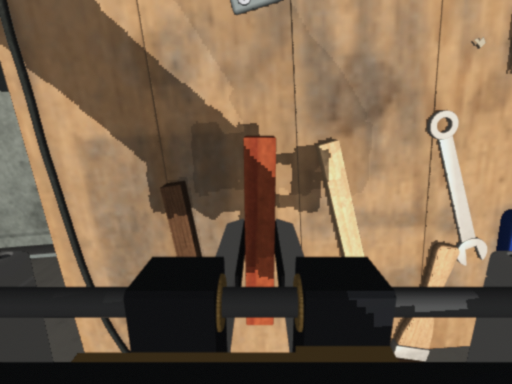

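Run:
```python
from h import *
C=get_calibration("wrist");s=read_state();p=s["tool_pos"];y=s["eef_rot"][2]
for q in [(245,137),(275,137),(247,325),(272,325)]:
    X=onz(C,q,p[2]+.013)-p; print(X[0]*np.cos(y)+X[1]*np.sin(y), X[0]*np.sin(y)-X[1]*np.cos(y))
b=np.array([.5562,-.0503]);ex=np.array([.9796,.2011])
d=b-.003*ex-p[:2];print(p,y,d,"tool at yaw101.6:",d@[np.cos(1.773),np.sin(1.773)],d@[np.sin(1.773),-np.cos(1.773)])
```

```text
0.06365293610911946 -0.00841630593285604
0.06361714913423538 0.00881838858925123
-0.0633008581698328 -0.00889041516440214
-0.06344409057107259 0.008320864957594983
[ 0.4848 -0.3045  0.1004] 1.492234496443903 [0.0685 0.2536] tool at yaw101.6: 0.2347017290253395 0.11800066215140244
```

```bash
python3 -m crank '[[[0,0,0],[0,0,-0.8],1],[[0,0,0],[0,0,-0.8],1],[[0,0,0],[0,0,-0.8],1],[[0,0,0],[0,0,-0.8],1],[[0.5,0.25,0],[0,0,0],1],[[0.94,0.47,0],[0,0,0],1],[[0.94,0.47,0],[0,0,0],1],[[0.94,0.47,0],[0,0,0],1],[[0.94,0.47,0],[0,0,0],1],[[0.94,0.47,0],[0,0,0],1],[[0.94,0.47,0],[0,0,0],1],[[0.94,0.47,0],[0,0,0],1],[[0.94,0.47,0],[0,0,0],1],[[0.5,0.25,0],[0,0,0],1],[[0,0,0],[0,0,0],1],[[0,0,0],[0,0,0],1]]'
cat > g.py <<'E'
from h import *
import sys
tx,ty,tyaw=map(float,sys.argv[1:4])
s=read_state();p=s["tool_pos"];r=s["eef_rot"];y=r[2]
d=np.array([tx-p[0],ty-p[1]]);print("t",s["time"],"p",p,"rot",r,"gap",s["finger_gap"])
print("units tx,ty",d@[np.cos(y),np.sin(y)]/.025,d@[np.sin(y),-np.cos(y)]/.025,"az",-(tyaw-np.degrees(y))/5,"ax",np.degrees((np.pi-r[0]+1)%(2*np.pi)-1)/5,"ay",np.degrees(r[1])/5, "F",s["ft_force"])
E
python3 g.py 0.5533 -0.0509 101.6
```

```text
time: 9.85
tool_pos: [0.5367, -0.0469, 0.0868]
eef_rot: [-3.123, -0.016, 1.769]
ft_force: [0.9, 0.5, -0.2]
finger_gap: 0.198
t 9.85 p [ 0.5367 -0.0469  0.0868] rot [-3.1235 -0.0158  1.7687] gap 0.1981679149494956
units tx,ty -0.28607503180626925 0.6190796545258074 az -0.05209591134168647 ax -0.20781213570504406 ay -0.18055005893840154 F [ 0.8849  0.5185 -0.1915]
```

```bash
python3 -m crank '[[[-0.14,0.31,0],[-0.3,-0.25,-0.05],1],[[-0.14,0.31,0],[0,0,0],1],[[0,0,0],[0,0,0],1]]'
python3 g.py 0.5533 -0.0509 101.6
```

```text
time: 10.15
tool_pos: [0.5523, -0.0532, 0.086]
eef_rot: [3.136, 0.007, 1.768]
ft_force: [0.1, 0.6, -1.1]
finger_gap: 0.199
t 10.15 p [ 0.5523 -0.0532  0.086 ] rot [3.1357 0.0069 1.7683] gap 0.199191834701746
units tx,ty 0.08072335729081319 0.05573731087862473 az -0.05663180853898666 ax 0.06769946278553668 ay 0.07895510549115207 F [ 0.0779  0.5566 -1.1109]
```

```bash
python3 -m crank '[[[0.08,0.06,0.5],[0,0,-0.06],1],[[0,0,0.5],[0,0,0],1],[[0,0,0.2],[0,0,0],1],[[0,0,0],[0,0,0],1]]'
python3 g.py 0.5533 -0.0509 101.6
python3 - <<'E'
from h import *
for n in ["wrist","top"]:
    im=get_image(n);cv2.imwrite(f"pics/{n}6.png",im[:,:,::-1])
im=cv2.imread("pics/wrist6.png");cv2.imwrite("pics/w6z.png",cv2.resize(im[20:400,150:370],None,fx=2.1,fy=1.57*1.0,interpolation=cv2.INTER_CUBIC))
im=cv2.imread("pics/wrist6.png");cv2.imwrite("pics/w6z.png",cv2.resize(im[60:340,130:390],None,fx=2.1,fy=2.1,interpolation=cv2.INTER_CUBIC))
E
```

```text
time: 10.55
tool_pos: [0.5526, -0.053, 0.0526]
eef_rot: [3.138, 0.006, 1.77]
ft_force: [-0.2, 0.1, -0.6]
finger_gap: 0.199
t 10.55 p [ 0.5526 -0.053   0.0526] rot [3.1384 0.0063 1.7699] gap 0.19906832925470339
units tx,ty 0.07511545233901763 0.04404534162871933 az -0.03830662868504646 ax 0.036764856658420435 ay 0.07272208081384932 F [-0.1998  0.1194 -0.6297]
```

View pics/w6z.png

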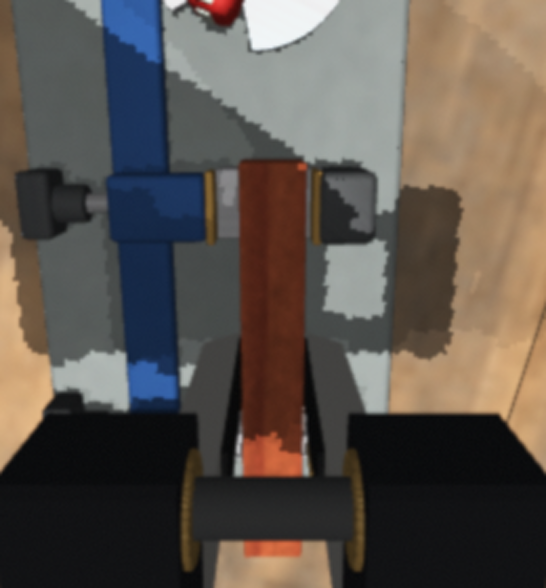

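```bash
python3 -m crank '[[[0.08,0.04,0.35],[0,0,-0.04],1],[[0,0,0.35],[0,0,0],1],[[0,0,0.2],[0,0,0],1],[[0,0,0],[0,0,0],1]]'
python3 g.py 0.5533 -0.0509 101.6
```

```text
time: 11.05
tool_pos: [0.5543, -0.0506, 0.0295]
eef_rot: [3.136, 0.007, 1.774]
ft_force: [0.2, -0.2, -0.3]
finger_gap: 0.197
t 11.05 p [ 0.5543 -0.0506  0.0295] rot [3.1361 0.0069 1.7743] gap 0.1969821443361108
units tx,ty -0.004831800237728474 -0.04318560018332144 az 0.011426708740285108 ax 0.06285888650580262 ay 0.07907031565274444 F [ 0.1702 -0.1903 -0.2512]
```

```bash
python3 -m crank '[[[0,0,0.1],[0,0,0],1],[[0,0,0.05],[0,0,0],1],[[0,0,0],[0,0,0],1]]'
python3 g.py 0.5533 -0.0509 101.6
```

```text
time: 11.35
tool_pos: [0.5546, -0.0507, 0.0269]
eef_rot: [3.135, 0.007, 1.774]
ft_force: [-0.2, -0.1, -0.0]
finger_gap: 0.199
t 11.35 p [ 0.5546 -0.0507  0.0269] rot [3.1353 0.0065 1.774 ] gap 0.1990217029093104
units tx,ty 0.003363200235993657 -0.053982478049970556 az 0.008318492373979325 ax 0.07223284940227856 ay 0.0748601975602243 F [-0.1578 -0.1269 -0.039 ]
```

```bash
python3 -m crank '[[[0,0,0.05],[0,0,0],1],[[0,0,0],[0,0,0],0.3],[[0,0,0],[0,0,0],0.3],[[0,0,0],[0,0,0],0.3],[[0,0,-0.5],[0,0,0],0.3],[[0,0,-1],[0,0,0],0.3],[[0,0,-1],[0,0,0],0.3],[[0,0,-1],[0,0,0],0.3],[[0,0,0],[0,0,0],0.3]]'
python3 g.py 0.5203 0.075 78.1
python3 - <<'E'
from h import *
for n in ["wrist","top","scene"]:
    im=get_image(n);cv2.imwrite(f"pics/{n}7.png",im[:,:,::-1])
im=cv2.imread("pics/wrist7.png");cv2.imwrite("pics/w7z.png",cv2.resize(im[0:300,120:400],None,fx=2,fy=2,interpolation=cv2.INTER_CUBIC))
im=cv2.imread("pics/scene7.png");cv2.imwrite("pics/s7z.png",cv2.resize(im[140:215,145:265],None,fx=5,fy=5,interpolation=cv2.INTER_CUBIC))
E
```

```text
time: 12.25
tool_pos: [0.5541, -0.0507, 0.1189]
eef_rot: [3.135, 0.007, 1.773]
ft_force: [0.6, -0.7, -0.3]
finger_gap: 0.351
t 12.25 p [ 0.5541 -0.0507  0.1189] rot [3.1348 0.0067 1.7732] gap 0.35072586095345215
units tx,ty 5.19789327663603 -0.31456405970972606 az 4.698813516317523 ax 0.07743275628982703 ay 0.07699403258506463 F [ 0.6113 -0.6897 -0.3291]
```

View pics/w7z.png

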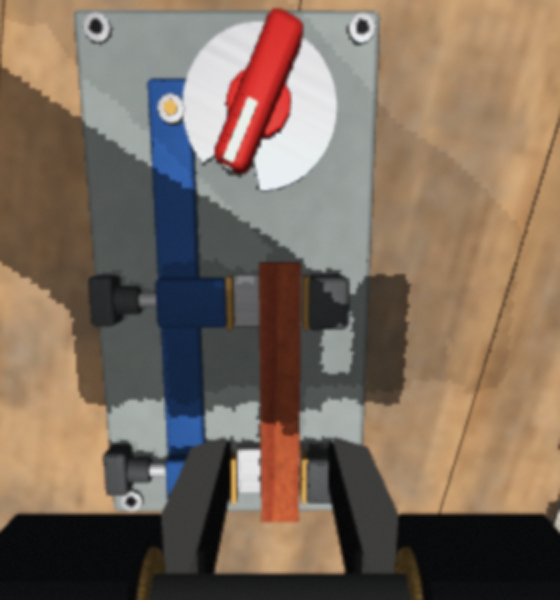

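View pics/s7z.png

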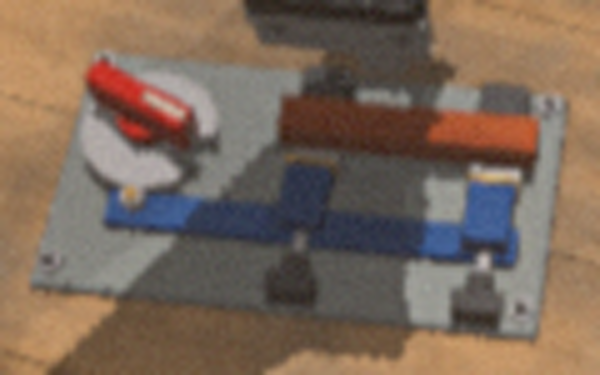

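Run:
```python
from h import *
C=get_calibration("wrist");im=cv2.imread("pics/wrist7.png")
h=cv2.cvtColor(im,cv2.COLOR_BGR2HSV)
f=lambda x,y:(120+(x+.5)/2-.5,(y+.5)/2-.5)
a=onz(C,f(288,12),.0565);b=onz(C,f(233,168),.0565);print(a,b,(a+b)/2,np.linalg.norm(a-b),np.degrees(np.arctan2(*(a-b)[[1,0]])))
# blank ends at z .04
a=onz(C,f(279,263),.04);b=onz(C,f(280,522),.04);print(a,b,(a+b)/2,np.linalg.norm(a-b),np.degrees(np.arctan2(*(a-b)[[1,0]])))
```

```text
[0.5236 0.1022 0.0565] [0.5134 0.045  0.0565] [0.5185 0.0736 0.0565] 0.05806295276462423 79.86399557884008
[0.5385 0.0123 0.04  ] [ 0.564  -0.1103  0.04  ] [ 0.5513 -0.049   0.04  ] 0.12521666772724052 101.73841758575088
```

```bash
python3 -m crank '[[[0.87,-0.05,0],[0,0,0],0.3],[[0.87,-0.05,0],[0,0,0],0.3],[[0.87,-0.05,0],[0,0,0],0.3],[[0.87,-0.05,0],[0,0,0],0.3],[[0.87,-0.05,0],[0,0,0],0.3],[[0.87,-0.05,0],[0,0,0],0.3],[[0,0,0],[0.07,0.07,0.9],0.3],[[0,0,0],[0,0,0.9],0.3],[[0,0,0],[0,0,0.9],0.3],[[0,0,0],[0,0,0.9],0.3],[[0,0,0],[0,0,0.9],0.3],[[0,0,0],[0,0,0],0.3]]'
python3 g.py 0.520 0.0745 79
```

```text
time: 13.6
tool_pos: [0.5043, 0.0802, 0.0994]
eef_rot: [-3.107, 0.013, 1.365]
ft_force: [-0.6, 0.0, 0.3]
finger_gap: 0.35
t 13.6 p [0.5043 0.0802 0.0994] rot [-3.1073  0.0126  1.3652] gap 0.35016679602452244
units tx,ty -0.09554361875770513 0.6621151013635921 az -0.1558294185740067 ax -0.39346009373075114 ay 0.14429395192508485 F [-0.5843  0.0073  0.2946]
```

```bash
python3 -m crank '[[[-0.05,0.33,0],[-0.39,0.14,-0.15],0.3],[[-0.05,0.33,0],[0,0,0],0.3],[[0,0,0],[0,0,0],0.3]]'
python3 g.py 0.520 0.0745 79
python3 - <<'E'
from h import *
im=get_image("wrist");cv2.imwrite("pics/w8.png",im[:,:,::-1])
E
```

```text
time: 13.9
tool_pos: [0.5189, 0.0743, 0.0968]
eef_rot: [-3.137, 0.002, 1.384]
ft_force: [0.4, 0.4, 0.0]
finger_gap: 0.353
t 13.9 p [0.5189 0.0743 0.0968] rot [-3.1372  0.0022  1.3835] gap 0.35254104909394673
units tx,ty 0.01734877343313367 0.04281889176249035 az 0.05375263990450776 ax -0.050289503005643645 ay 0.025378463013364133 F [0.421  0.3502 0.0003]
```

View pics/w8.png

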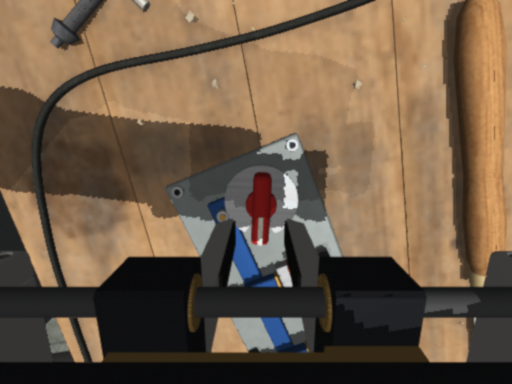

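```bash
python3 -m crank '[[[0.02,0.04,0.7],[0,0,0.05],0.3],[[0,0,0.7],[0,0,0],0.3],[[0,0,0.7],[0,0,0],0.3],[[0,0,0.4],[0,0,0],0.3],[[0,0,0],[0,0,0],0.3]]'
python3 g.py 0.520 0.0745 79
```

```text
time: 14.45
tool_pos: [0.5192, 0.0754, 0.0319]
eef_rot: [-3.134, 0.002, 1.381]
ft_force: [0.9, -0.2, 1.2]
finger_gap: 0.349
t 14.45 p [0.5192 0.0754 0.0319] rot [-3.1342  0.0016  1.3813] gap 0.3485205645573214
units tx,ty -0.028167394879636518 0.037769222031515975 az 0.028227608182623952 ax -0.08443804985824946 ay 0.018790902253091192 F [ 0.9132 -0.2187  1.1817]
```

```bash
python3 -m crank '[[[0,0.03,0],[0,0,0],1],[[0,0,0],[0,0,0],1],[[0,0,0],[0,0,0],1],[[0,0,0],[0,0,0],1]]' 15
python3 g.py 0.520 0.0745 79
```

```text
time: 14.85
tool_pos: [0.5201, 0.0751, 0.0323]
eef_rot: [-3.134, 0.002, 1.382]
ft_force: [0.2, -0.0, -7.5]
finger_gap: 0.247
t 14.85 p [0.5201 0.0751 0.0323] rot [-3.1342  0.0021  1.3816] gap 0.24718672017572196
units tx,ty -0.02542539549160874 0.0022361635470625404 az 0.03226952522187787 ax -0.08425320852440413 ay 0.023746914906356775 F [ 0.1797 -0.0121 -7.4567]
```

```bash
python3 -m crank '[[[0,0,0],[0,0,0],1],[[0,0,0],[0,0,0],1]]'
python3 g.py 0.520 0.0745 79
python3 - <<'E'
from h import *
for n in ["wrist","scene"]:
    im=get_image(n);cv2.imwrite(f"pics/{n}9.png",im[:,:,::-1])
im=cv2.imread("pics/wrist9.png");cv2.imwrite("pics/w9z.png",cv2.resize(im[130:330,160:360],None,fx=3,fy=3,interpolation=cv2.INTER_CUBIC))
im=cv2.imread("pics/scene9.png");cv2.imwrite("pics/s9z.png",cv2.resize(im[120:215,145:265],None,fx=5,fy=5,interpolation=cv2.INTER_CUBIC))
E
```

```text
time: 15.05
tool_pos: [0.5201, 0.0752, 0.0323]
eef_rot: [-3.134, 0.002, 1.382]
ft_force: [0.2, 0.2, -6.6]
finger_gap: 0.242
t 15.05 p [0.5201 0.0752 0.0323] rot [-3.1344  0.0024  1.3819] gap 0.24174952293755372
units tx,ty -0.026223736144360535 0.0027662151869686747 az 0.035346128312954764 ax -0.08189757112311523 ay 0.026950580159197556 F [ 0.1828  0.1693 -6.6292]
```

View pics/w9z.png

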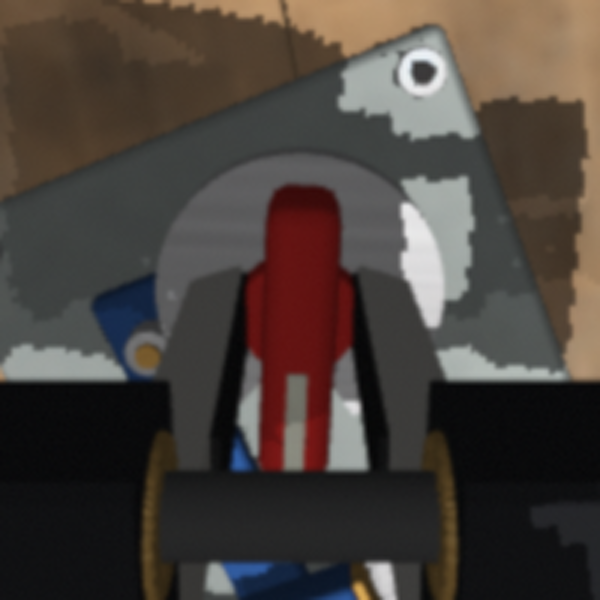

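View pics/s9z.png

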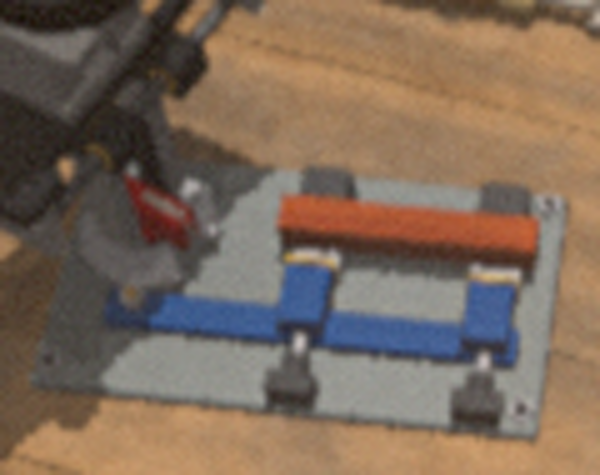

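```bash
python3 -m crank '[[[0,0,0],[0,0,0],0.3],[[0,0,0],[0,0,0],0.3],[[0,0,-0.2],[0,0,0],0.3],[[0,0,0],[0,0,0],0.3]]'
python3 g.py 0.520 0.0745 79
```

```text
time: 15.55
tool_pos: [0.5214, 0.0754, 0.0394]
eef_rot: [-3.137, 0.001, 1.382]
ft_force: [0.5, 0.6, -1.1]
finger_gap: 0.346
t 15.55 p [0.5214 0.0754 0.0394] rot [-3.1369  0.0006  1.3816] gap 0.34601154297817205
units tx,ty -0.046171073174865566 -0.049487270237836126 az 0.0317085896738746 ax -0.05381658932249546 ay 0.006351098776754736 F [ 0.485   0.647  -1.0768]
```

```bash
python3 -m crank '[[[-0.03,-0.04,0],[0,0,0],0.3],[[0,0,0],[0,0,0],1],[[0,0,0],[0,0,0],1],[[0,0,0],[0,0,0],1],[[0,0,0],[0,0,0],1],[[0,0,0],[0,0,0],1]]' 20
python3 g.py 0.520 0.0745 79
```

```text
time: 16.15
tool_pos: [0.5201, 0.075, 0.0402]
eef_rot: [-3.137, -0.0, 1.382]
ft_force: [-0.1, -0.1, 0.9]
finger_gap: 0.16
t 16.15 p [0.5201 0.075  0.0402] rot [-3.137  -0.0001  1.3823] gap 0.16046773610370577
units tx,ty -0.020066015572179567 0.0011204239900660313 az 0.03961390855605203 ax -0.05316173714270835 ay -0.0006743418800984089 F [-0.1357 -0.0587  0.927 ]
```

```bash
python3 -m crank '[[[0,0,0],[0,0,0.7],1],[[0,0,0],[0,0,0.7],1],[[0,0,0],[0,0,0.7],1],[[0,0,0],[0,0,0.7],1],[[0,0,0],[0,0,0],1]]'
python3 g.py 0.520 0.075 11.6
```

```text
time: 16.65
tool_pos: [0.52, 0.075, 0.0402]
eef_rot: [-3.137, 0.001, 1.132]
ft_force: [-0.6, -0.3, 1.7]
finger_gap: 0.156
t 16.65 p [0.52   0.075  0.0402] rot [-3.137   0.0015  1.132 ] gap 0.15646261590466967
units tx,ty 0.0011773326727602266 -0.001928180582174611 az 10.651612935675887 ax -0.05307249827633368 ay 0.017006299014280902 F [-0.5609 -0.269   1.7333]
```

Turning smoothly, with little force. I'll carry on.

```bash
python3 -m crank '[[[0,0,0],[0,0,0.8],1],[[0,0,0],[0,0,0.8],1],[[0,0,0],[0,0,0.8],1],[[0,0,0],[0,0,0.8],1],[[0,0,0],[0,0,0.8],1],[[0,0,0],[0,0,0.8],1],[[0,0,0],[0,0,0.8],1],[[0,0,0],[0,0,0],1]]'
python3 g.py 0.520 0.075 11.6
```

```text
time: 17.45
tool_pos: [0.5201, 0.0749, 0.0402]
eef_rot: [-3.138, 0.004, 0.641]
ft_force: [-0.6, 0.2, 2.0]
finger_gap: 0.16
t 17.45 p [0.5201 0.0749 0.0402] rot [-3.1384  0.004   0.6411] gap 0.16018391700153797
units tx,ty -0.00032958899156322434 -0.003508513779731842 az 5.026112345683788 ax -0.03661519416527276 ay 0.04621958863162923 F [-0.5503  0.1826  1.9567]
```

```bash
python3 -m crank '[[[0,0,0],[0,0,0.8],1],[[0,0,0],[0,0,0.8],1],[[0,0,0],[0,0,0.8],1],[[0,0,0],[0,0,0.8],1],[[0,0,0],[0,0,0.8],1],[[0,0,0],[0,0,0.8],1],[[0,0,0],[0,0,0],1],[[0,0,0],[0,0,0],1]]'
python3 g.py 0.520 0.075 11.6
```

```text
time: 18.25
tool_pos: [0.52, 0.0749, 0.0402]
eef_rot: [-3.139, 0.005, 0.225]
ft_force: [-1.3, 0.1, 2.0]
finger_gap: 0.157
t 18.25 p [0.52   0.0749 0.0402] rot [-3.1391  0.005   0.2252] gap 0.15655662600714512
units tx,ty 0.0006188103705749265 -0.005850616480475549 az 0.2609613152730585 ax -0.02820946233292467 ay 0.05755411641878065 F [-1.2569  0.1035  1.9555]
```

```bash
python3 -m crank '[[[0,0,0],[0,0,0.28],1],[[0,0,0],[0,0,0],1],[[0,0,0],[0,0,0],0.3],[[0,0,0],[0,0,0],0.3],[[0,0,0],[0,0,0],0.3],[[0,0,-0.5],[0,0,0],0.3],[[0,0,-1],[0,0,0],0.3],[[0,0,-1],[0,0,0],0.3],[[0,0,-1],[0,0,0],0.3],[[-0.8,0,-1],[0,0,0],0.3],[[0,0,0],[0,0,0],0.3]]'
python3 - <<'E'
from h import *
for n in ["wrist","scene","top"]:
    im=get_image(n);cv2.imwrite(f"pics/{n}10.png",im[:,:,::-1])
im=cv2.imread("pics/top10.png");cv2.imwrite("pics/t10z.png",cv2.resize(im[130:220,140:270],None,fx=6,fy=6,interpolation=cv2.INTER_CUBIC))
im=cv2.imread("pics/scene10.png");cv2.imwrite("pics/s10z.png",cv2.resize(im[120:215,145:265],None,fx=6,fy=6,interpolation=cv2.INTER_CUBIC))
E
python3 g.py 0.4 -0.05 101
```

```text
time: 19.35
tool_pos: [0.5007, 0.0693, 0.1595]
eef_rot: [-3.14, 0.006, 0.202]
ft_force: [-0.1, 0.2, -0.6]
finger_gap: 0.353
t 19.5 p [0.5013 0.0707 0.1564] rot [-3.1404  0.0085  0.2043] gap 0.35124549621321777
units tx,ty -4.945897242496731 3.9045828873714625 az -17.858537510031685 ax -0.01422745136738053 ay 0.09736852927781821 F [ 0.1636 -0.9137  0.2532]
```

View pics/t10z.png

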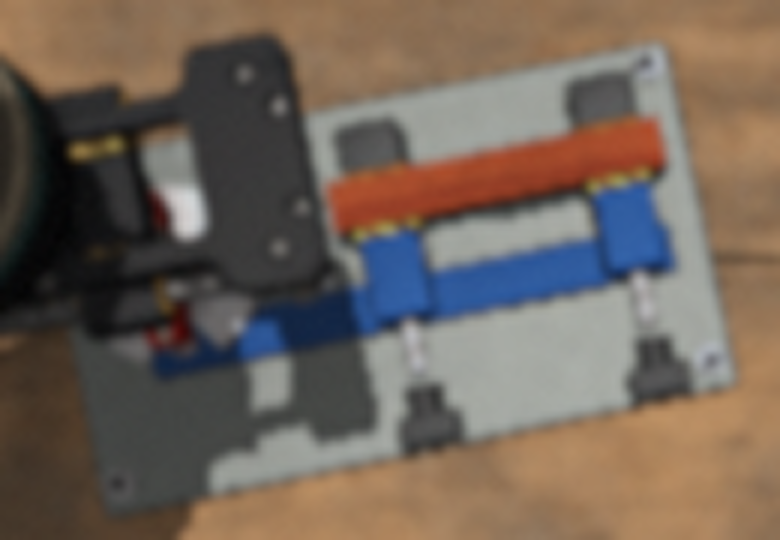

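View pics/s10z.png

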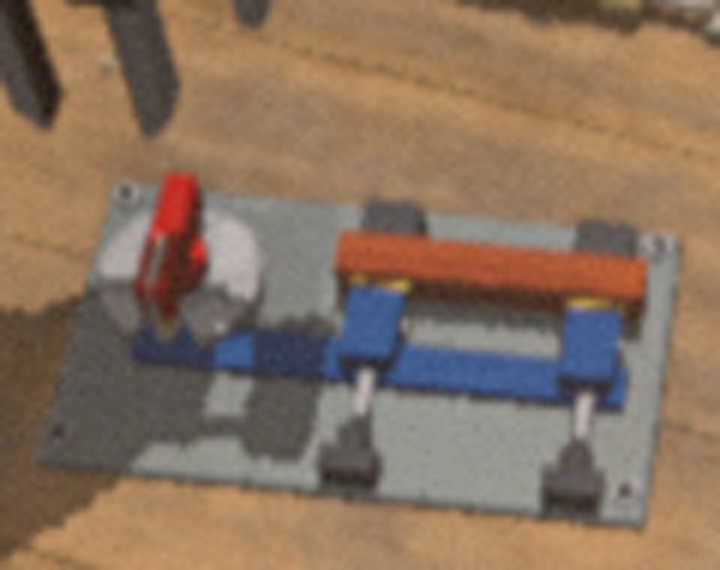

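View pics/wrist10.png

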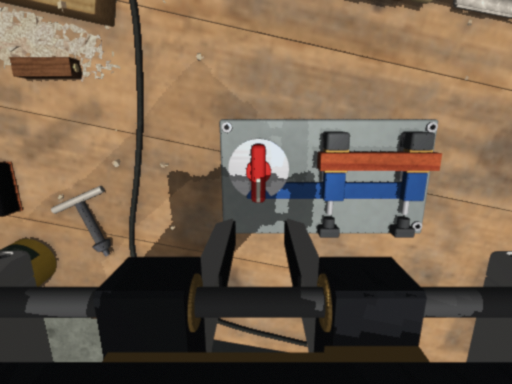

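Run:
```python
from h import *
im=cv2.imread("pics/wrist10.png");cv2.imwrite("pics/w10z.png",cv2.resize(im[110:245,210:450],None,fx=3.3,fy=3.3,interpolation=cv2.INTER_CUBIC))
C=get_calibration("wrist");h=cv2.cvtColor(im,cv2.COLOR_BGR2HSV)
m=((h[...,0]<11)&(h[...,1]>150)&(h[...,2]>60)).astype(np.uint8);m[:, :310]=0;m[:130]=0;m[200:]=0
bl=max(blobs(m),key=lambda t:t[0]);bx=cv2.boxPoints(bl[1]);print(bl[1])
W=np.array([onz(C,p,.04) for p in bx]);b=np.array([.5562,-.0503]);ex=np.array([.9796,.2011]);ey=np.array([-.2011,.9796])
for w in W: print((w[:2]-b)@ex,(w[:2]-b)@ey)
print(W.mean(0))
```

```text
((380.5, 161.5), (19.0, 121.0), 90.0)
0.01153576243563641 0.06668319382236644
0.011576236699341996 -0.05884630978561429
-0.008380628036554198 -0.06215364876756941
-0.00842843871277549 0.0655759121079619
[ 0.5572 -0.0472  0.04  ]
```

View pics/w10z.png

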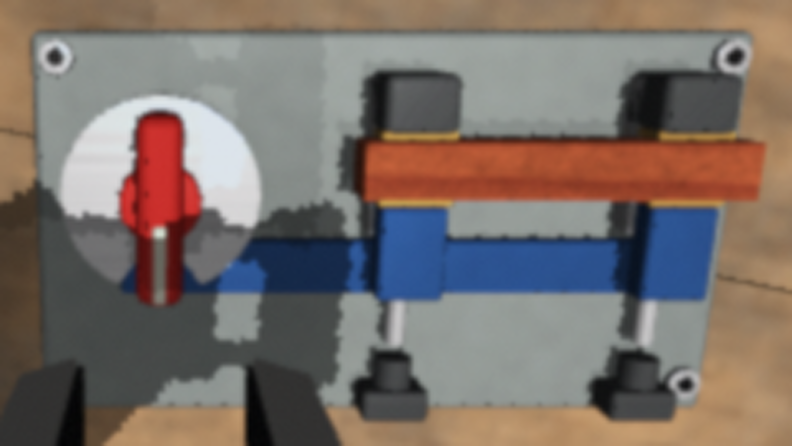

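Run:
```python
from plant import *
print(close_job()); s=read_state(); print(s["time"])
```

```text
the job is handed in; nothing more can be done
None
the job is handed in; nothing more can be done
```

The red blank is clamped in the bed and the knob is in its closed position. I handed the job in at about 19.5 s, with the open gripper about 100 mm above the knob and touching nothing.

**What I did:** I gripped the blank at its middle and laid it on the two rests, a few millimetres clear of the fence and parallel to it. Then I gripped the knob, turned it about 68° clockwise, let go and lifted away.

**Last checks:**
- **Blank:** it lies flush between the brass fence faces and the jaw pads, with no visible skew in the top and wrist views.
- **Knob:** the white line points at the roller. The roller in the notch is judged from that line and from the jaw sitting on the blank; I could not see it directly.
- **Forces:** the wrist force readings stayed under 10 N.

**What went wrong or disagreed:**
- **Knob grip:** my first grip came down on the red hub under the bar (opening 23 mm instead of 15 mm). I opened, raised the gripper 7 mm and gripped the bar properly before turning.
- **Centring along the bed:** the checks differ. Ray casting put the blank 2–3 mm towards the knob, and the jaw pads in the wrist view suggested about 2.6 mm the other way. The fence blocks in the wrist and top views put it within about 1 mm of centre. I took the last as right, since the calibration is only good to about 2 mm.

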